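Close the oil reservoir in its holding block

TASK

Set the aluminium oil reservoir upright and fully home in the square pocket of the steel holding block, then screw its black lid down clockwise until the lid is snug on its gasket: stop once you clearly feel the extra resistance of the gasket, and do not overtighten. Leave the other things where they are.

Things in the scene. Friction and masses are not known exactly. Their poses are not given: they have to be found in the camera images.
- reservoir: aluminium oil reservoir, 0.5 to 0.75 kg, loose on the table. Origin: centre of its underside; z up its axis, x and y square to its foot. Square foot 58 x 58 mm, up to z = 16 mm (lowest 4 mm stepped in to 53 x 53); round barrel 48 mm in diameter to z = 60; then thread and lid. All four quarter turns fit the pocket. It may be lifted by the lid, which cannot come off.
- lid_grip (a point): centre of the lid, 76 mm above the reservoir's underside; turns with the lid. Black disc with twelve flats, 54 mm across (flats face this point's x axis and every 30 degrees), 20 mm high (10 mm above and below), gripped across two flats from above. Already on its fine thread; tightened clockwise from above, without visible sinking; stays where it is left; may take several grasps.
- gasket (a joint): how far the lid has squeezed the gasket hidden under it, in m: 0 until the lid meets it, then 0.1 mm per radian of lid. Snug is 0.01 to 0.085 mm (0.1 to 0.85 rad past first contact); more is overtightened. The reading (noise about 0.5 mm) is far too coarse for this: go by the torque.
- nest: steel holding block, 100 x 100 x 24 mm, fixed to the table, with a low cap screw at each corner (to 28 mm above the table). Origin: centre of its underside; x and y square to its sides. In its top a square pocket 61 x 61 mm, 14 mm deep, sides parallel to the block's, mouth chamfered 3 mm; it keeps the reservoir from turning.
- nest_floor (a point): centre of the pocket's floor, 10 mm above the underside of the block, where the underside of the reservoir's foot comes to rest
- linear_bushing: bystander: linear bushing, 21 mm in diameter, 30 mm high, standing; origin under its centre
- marker_pen: bystander: marker pen, 135 mm long, lying; origin under its centre
- spare_cylinder: bystander: compact pneumatic cylinder, 46 x 74 x 46 mm; origin under its centre
- insulating_tape: bystander: roll of black tape, 62 mm across, 19 mm high, lying; origin under its centre
- lid_top (a point): centre of the lid's top, 10 mm above lid_grip. The lid's rubber grip ring gives 1/3 rad per N m, so torque can be read at rest: about 0.12 N m on the free thread for 0.5 to 2.8 rad (differs each time, not visible), until the lid meets its gasket; there it jumps to 0.33 N m, then rises by 0.45 N m per further radian. 0.40 to 0.62 N m is snug. Each new grasp winds up the ring again.
Not all that is in view belongs to the job. Of the things like the reservoir, leave any that is orange or purple; of the rest the larger one is meant.

How it is judged:
By the outcome, as a careful person would: the job done as asked, in the order asked, and still so for the second after the job is handed in, with the robot touching nothing.
It also fails if it takes over 72 s, if anything falls off the work surface, if the arm or the gripper's body presses on something with over 40 N, if the wrist force passes 120 N, or if a joint passes its speed limit or range.

ROBOT

A 6-joint arm with a two-finger parallel gripper is mounted at the origin on a cart in front of the work surface, level with it; the furniture and walls round the work are solid. World frame = base frame: x ahead of the robot, y to its left, z up, the work surface at z = 0. Lengths are in m, angles in rad, forces in N, time in s.
With the tool pointing down it reaches from about 0.35 to 0.975 m from the base axis. Payload 4.9 kg.
Tool frame: the origin (TCP) lies midway between the tips of the shut fingers; the grasp point (between the pads) lies 19 mm behind it (manip.grip_depth is the distance from the TCP to the grasp point, in m); z points along the fingers, y is the line along which they close (so a half turn about z gives the same grasp; the last joint's range is limited). The gripper opens to 85 mm and grips with 20 to 120 N. Pads are 22 mm wide; open, the fingers measure 114 mm over their backs; the gripper's body (76 mm by 85 mm) begins 54 mm behind the grasp point. The pads swing forward as they close: fully open they stand 13 mm farther back than shut.
Start: joints at [-1.272, 0.053, 1.613, -0, 1.476, -0.119], TCP at [0.254, -0.571, 0.195] pointing down, gripper open.
Joint ranges: [-3.01, 3.01], [-1.01, 2.22], [0.06, 2.58], [-1.02, 4.17], [0.09, 2.62], [-3.14, 3.14]. Speed limits (rad/s): [2.57, 2.57, 3.14, 3.14, 3.14, 3.14].

INTERFACE

Orientations are given as a unit quaternion [x, y, z, w].
In Python, from bench import read_state, capture, get_calibration, workorder, recognise, cut_out, manip gives the robot as it stands.
- The arm moves only by the tool move_arm, never from a script. Its argument "plan" is a list that holds one entry, the list of rows, each a list of 5 numbers: the shift along the tool's x, y, z in cm, then the turn about the tool's z in degrees, then the opening, from -1 (shut) to 1 (fully open), so that 0 is half open. In form: [[[dx, dy, dz, turn, fingers], ...]]. A call has exactly 10 rows; each row shifts and turns the commanded pose from where the row before left it, along the tool's axes as they then stand; what a row does not reach is not made up. A row lasts 1/8 s, in which the tool goes at most 62.5 mm and 10.7 degrees, less where a joint would pass 70% of its speed; a pose out of reach is approached as far as the arm can. A call with a gripper value outside its range is refused whole. The fingers move at their own pace and stop on an object; "newtons" is the grip in N (left out, the last holds). Time passes only in rows, so rows that do not move let the fingers close, or fill a call up. It gives the time, the measured TCP pose, the force, the opening and the grip force at its end, in the units of the state.
- read_state(): the state, without advancing time (a new reading comes with each control period).
- capture(name): name is "scene" or "top" or "wrist"; returns the picture (480x640x3 uint8, red, green, blue); there is no depth.
- get_calibration(name): a dict with "camera_matrix" (3x3 intrinsics, pixels), "k1" (the pictures are not rectified: a ray, as slopes to the right and down, at radius r is drawn at 1 + k1 r^2 times it, then the intrinsics apply), "view" (4x4, takes a point from world to camera coordinates). Camera axes: x right, y up, looking along -z (the intrinsics and any distortion apply to the point x, -y, -z); pixel columns grow to the right and rows downward; lengths in m; the calibration is good to about 2 mm. A picture is of the moment at which its call begins: read the wrist's pose just before it. get_calibration takes no time and is no camera call; for the wrist camera it gives the pose at the moment of the call.
- workorder.sign_off(): hands the job in; it is judged then, once.
Trained networks look in the newest picture that a camera, given by its name, has taken for a name from the list of things; names that differ only in an ending like _2 or _b are one class to them, and where a whole thing is asked for, a point or a joint stands for the part that bears it (a point fixed in the world has none). Each returns a list of dicts, best first, with "conf" (0 to 1); they miss things now and then, are a little off and sometimes report something else, mostly with a low value. They report only what shows in the picture. A call takes as long as a camera call. They do not tell look-alikes from the thing itself.
- recognise(target, camera): "box" ([centre column, centre row, width, height] in pixels, round what is visible of it).
- cut_out(target, camera): "mask" (480x640 bool, what is visible of it) and "box" ([centre column, centre row, width, height] in pixels, round what is visible of it).
The state is a dict: "time": time; "qpos": joint angles; "qd": joint speeds; "tau": joint torques, N m; "ee_pos": TCP position; "eef_rot": TCP orientation; "wrist_force": force on the tool from outside, world axes, zero at the start; "ft_torque": the same for the moment, N m; "width": finger opening in m; "grasp_force": force on a finger pad.
Only numpy, scipy, OpenCV 4.12 (cv2) and the standard library are available. Lean on these libraries where they do the work, as an engineer would, in place of code of your own. Each camera call takes 0.05 s, during which the arm holds its last target. There are 200 camera calls.

## Working session

There is one attempt and no reset: what is moved stays moved. The work goes in short steps, Python scripts to look and compute and a tool call to move; the robot and the scene stay as the last step left them, time stands still between calls to the robot, and variables do not carry over. Pictures are saved under pics/ and viewed, at most 10 in all, crops included, and the job is handed in when it is done.

Besides the shell and the picture viewer there is one more tool, called after ">>>" as name(argument=value, ...) on one line, values as JSON. move_arm: Moves the arm, as the interface text tells. Its arguments: {"type":"object","properties":{"plan":{"type":"array","items":{"type":"array","items":{"type":"array","items":{"type":"number"}}}},"newtons":{"type":"number"}},"required":["plan"]}

```bash
ls; mkdir -p pics; cat > h.py <<'E'
import numpy as np, cv2
from bench import *
def save(n,im): cv2.imwrite(f'pics/{n}.png',im[:,:,::-1])
def ray(cam,px,cal=None):
    c=cal or get_calibration(cam); K=np.array(c['camera_matrix']);V=np.array(c['view'])
    d=np.array([(px[0]-K[0,2])/K[0,0],(px[1]-K[1,2])/K[1,1]]);s=d.copy()
    for _ in range(20): s=d/(1+c['k1']*(s@s))
    R=V[:3,:3];t=V[:3,3]
    return -R.T@t, R.T@np.array([s[0],-s[1],-1])
def at(cam,px,z,cal=None):
    o,d=ray(cam,px,cal); return o+d*(z-o[2])/d[2]
def proj(cam,p,cal=None):
    c=cal or get_calibration(cam);K=np.array(c['camera_matrix']);V=np.array(c['view'])
    q=V[:3,:3]@np.asarray(p)+V[:3,3]; s=np.array([q[0],-q[1]])/-q[2]; s=s*(1+c['k1']*(s@s))
    return K[:2,:2]@s+K[:2,2]
E
python3 - <<'E'
from h import *
a=capture('top');b=capture('scene')
save('top',a);save('scene',b)
for cam in ('top','scene'):
  for n in ('reservoir','lid_grip','nest'):
    for r in recognise(n,cam): print(cam,n,round(r['conf'],2),np.round(r['box']),np.round(at(cam,r['box'][:2],0.03),3))
s=read_state();print(s['time'],s['width'],s['ee_pos'])
E
```

```text
pics
top reservoir 0.82 [392. 264.  32.  29.] [ 0.444 -0.205  0.03 ]
top reservoir 0.82 [413. 310.  23.  21.] [ 0.347 -0.248  0.03 ]
top reservoir 0.58 [456. 263.  33.  34.] [ 0.447 -0.342  0.03 ]
top reservoir 0.58 [363. 316.  26.  29.] [ 0.335 -0.145  0.03 ]
top lid_grip 0.84 [417. 310.  22.  19.] [ 0.347 -0.257  0.03 ]
top lid_grip 0.64 [458. 260.  27.  28.] [ 0.453 -0.348  0.03 ]
top lid_grip 0.62 [393. 260.  25.  30.] [ 0.451 -0.208  0.03 ]
top lid_grip 0.6 [364. 315.  23.  21.] [ 0.336 -0.147  0.03 ]
top nest 0.94 [194. 255.  60.  55.] [0.458 0.216 0.03 ]
scene reservoir 0.86 [422. 192.  32.  46.] [ 0.451 -0.343  0.03 ]
scene reservoir 0.74 [391. 225.  29.  47.] [ 0.448 -0.207  0.03 ]
scene reservoir 0.68 [433. 235.   6.  29.] [ 0.356 -0.238  0.03 ]
scene reservoir 0.67 [418. 264.  23.  29.] [ 0.34  -0.146  0.03 ]
scene lid_grip 0.83 [396. 216.  24.  22.] [ 0.455 -0.237  0.03 ]
scene lid_grip 0.76 [425. 182.  21.  21.] [ 0.464 -0.376  0.03 ]
scene lid_grip 0.6 [421. 257.  20.  24.] [ 0.343 -0.165  0.03 ]
scene lid_grip 0.54 [256. 362.  74.  66.] [0.447 0.24  0.03 ]
scene lid_grip 0.44 [434. 225.   1.  15.] [ 0.371 -0.265  0.03 ]
scene nest 0.63 [338. 290.  54.  40.] [0.43  0.015 0.03 ]
scene nest 0.55 [257. 360.  71.  65.] [0.449 0.236 0.03 ]
scene nest 0.27 [314. 212.  22.  20.] [ 0.61 -0.13  0.03]
0.4 0.08532500403369372 [ 0.25353585 -0.57113353  0.19482147]
```

View pics/top.png

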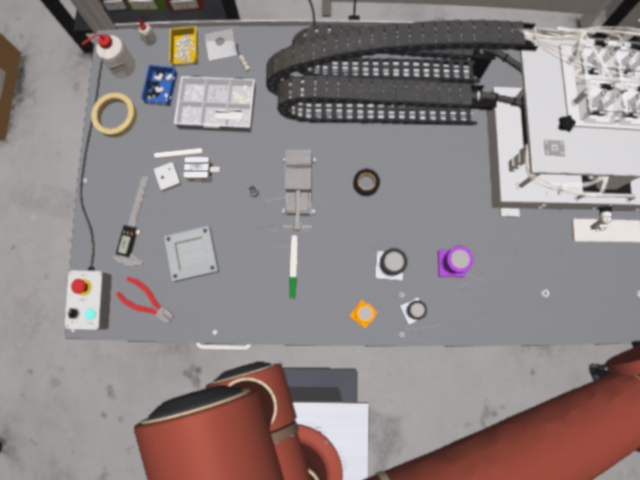

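View pics/scene.png

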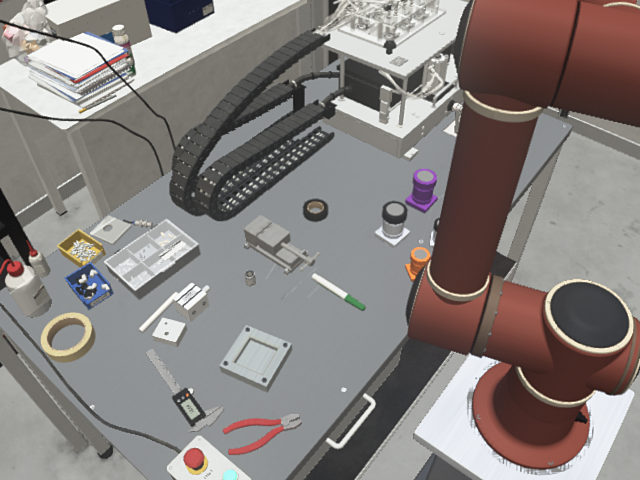

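The top view shows the silver reservoir with black lid at about (392,264). Its smaller twin is at (415,310), with purple (456,262) and orange (363,314) ones nearby. The nest is at (190,254).

```bash
cat >> h.py <<'E'
from scipy.spatial.transform import Rotation as Ro
def tool(tgt):
    s=read_state();R=Ro.from_quat(s['eef_rot']).as_matrix()
    return np.round(R.T@(np.array(tgt)-s['ee_pos'])*100,2)
E
python3 - <<'E'
from h import *
s=read_state();print(np.round(Ro.from_quat(s['eef_rot']).as_matrix(),3))
print(tool([.447,-.206,.23]), manip.grip_depth)
c=get_calibration('wrist');V=np.array(c['view']);print(np.round(-V[:3,:3].T@V[:3,3]-s['ee_pos'],3),np.round(-V[2,:3],3),c['camera_matrix'])
E
```

```text
[[ 0.914  0.406 -0.   ]
 [ 0.406 -0.914  0.   ]
 [ 0.    -0.    -1.   ]]
[ 32.5  -25.53  -3.51] 0.0187
[0.07  0.031 0.18 ] [-0.27  -0.119 -0.955] [[403.85425366   0.         318.45074714]
 [  0.         403.85425366 238.97182771]
 [  0.           0.           1.        ]]
```

>>> move_arm(plan=[[[4.0,-3.2,-0.4,0,1],[4.0,-3.2,-0.4,0,1],[4.0,-3.2,-0.4,0,1],[4.0,-3.2,-0.4,0,1],[4.0,-3.2,-0.4,0,1],[4.0,-3.2,-0.4,0,1],[4.0,-3.2,-0.4,0,1],[4.0,-3.2,-0.4,0,1],[0,0,0,0,1],[0,0,0,0,1]]])

```text
time: 1.65
ee_pos: [0.4421, -0.2076, 0.227]
eef_rot: [0.978, 0.208, -0.0, 0.0]
wrist_force: [-0.3, -0.5, -0.8]
width: 0.0851
grasp_force: 0.0
```

```bash
python3 - <<'E'
from h import *
s=read_state();cal=get_calibration('wrist');a=capture('wrist');save('w1',a)
print(s['time'],np.round(s['ee_pos'],4),np.round(Ro.from_quat(s['eef_rot']).as_matrix(),3)[:, :2],np.round(s['qpos'],2),s['wrist_force'],s['ft_torque'])
for n in ('lid_grip','reservoir'):
  for r in cut_out(n,'wrist'):
    m=r['mask'];print(n,round(r['conf'],2),np.round(r['box'],1),np.round(at('wrist',r['box'][:2],.08,cal),4))
    if n=='lid_grip':
      (x,y),rad=cv2.minEnclosingCircle(np.argwhere(m)[:,::-1].astype(np.float32));print(x,y,rad)
p=s['ee_pos'];print(proj('wrist',[p[0],p[1],.086],cal))
E
```

```text
1.65 [ 0.4421 -0.2076  0.227 ] [[ 0.914  0.406]
 [ 0.406 -0.914]
 [-0.     0.   ]] [-0.59 -0.3   1.88 -0.    1.56  0.56] [-0.30543561 -0.45503617 -0.75631784] [ 0.00927224  0.04657221 -0.03700643]
lid_grip 0.98 [314.1 206.8  63.5  68.5] [ 0.4431 -0.2031  0.08  ]
313.2031555175781 206.91845703125 33.612918853759766
lid_grip 0.96 [456.5 263.2  66.3  68.6] [ 0.4476 -0.3366  0.08  ]
457.1401062011719 261.53765869140625 34.48535919189453
lid_grip 0.67 [322.1 311.3  41.5  43. ] [ 0.3581 -0.2483  0.08  ]
320.7915344238281 311.8793029785156 22.443382263183594
reservoir 0.91 [221.9 267.6  56.5  63.6] [ 0.3611 -0.1514  0.08  ]
reservoir 0.66 [323.4 301.5  43.6  65.4] [ 0.3675 -0.2454  0.08  ]
reservoir 0.57 [315.6 197.4  75.9  90.7] [ 0.4508 -0.201   0.08  ]
reservoir 0.56 [447.6 249.9  94.5  87.5] [ 0.4552 -0.3233  0.08  ]
[318.62973654 211.71573993]
```

View pics/w1.png

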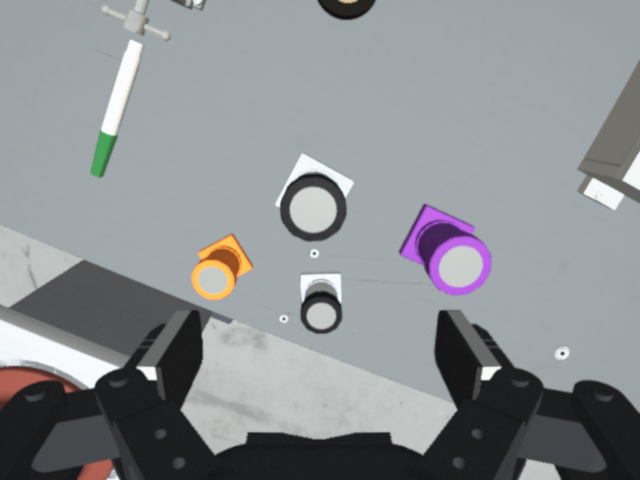

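```bash
python3 - <<'E'
from h import *
print(tool([.443,-.2032,.13]))
E
```

```text
[ 0.34 -0.42  9.68]
```

>>> move_arm(plan=[[[0.1,-0.1,2.4,0,1],[0.1,-0.1,2.4,0,1],[0.1,-0.1,2.4,0,1],[0,-0.1,2.4,0,1],[0,0,0,0,1],[0,0,0,0,1],[0,0,0,0,1],[0,0,0,0,1],[0,0,0,0,1],[0,0,0,0,1]]])

```text
time: 3.05
ee_pos: [0.4434, -0.2025, 0.1312]
eef_rot: [0.978, 0.207, 0.0, 0.0]
wrist_force: [-0.6, 0.5, 0.0]
width: 0.0858
grasp_force: 0.0
```

```bash
python3 - <<'E'
from h import *
s=read_state();cal=get_calibration('wrist');a=capture('wrist');
print(s['time'],np.round(s['ee_pos'],4))
rs=cut_out('lid_grip','wrist'); p=s['ee_pos']
e=proj('wrist',[p[0],p[1],.08],cal); r=min(rs,key=lambda r:np.hypot(*(np.array(r['box'][:2])-e)))
print(r['conf'],r['box'],at('wrist',r['box'][:2],.083,cal))
x,y=map(int,r['box'][:2]); x0,y0=x-80,max(y-100,0)
save('w2',cv2.resize(a[y0:y0+150,x0:x0+200],None,fx=4,fy=4,interpolation=cv2.INTER_CUBIC)); print(x0,y0)
c,_=cv2.findContours(r['mask'].astype(np.uint8),0,cv2.CHAIN_APPROX_NONE);c=max(c,key=len)[:,0]
P=np.array([at('wrist',q,.086,cal)[:2] for q in c]);C=P.mean(0);d=P-C;rad=np.hypot(*d.T);th=np.arctan2(d[:,1],d[:,0]);print(C,rad.mean(),rad.std())
f=(rad*np.exp(1j*12*th)).mean();print('12fold',abs(f),np.degrees(np.angle(f))/12)
E
```

```text
3.05 [ 0.4434 -0.2025  0.1312]
0.89 [317.3, 246.2, 91.8, 89.5] [ 0.44396988 -0.20139461  0.083     ]
237 146
[ 0.44420511 -0.20163738] 0.027887980294919047 0.0008032144100716659
12fold 0.00027631876106236976 -14.527634895014652
```

View pics/w2.png

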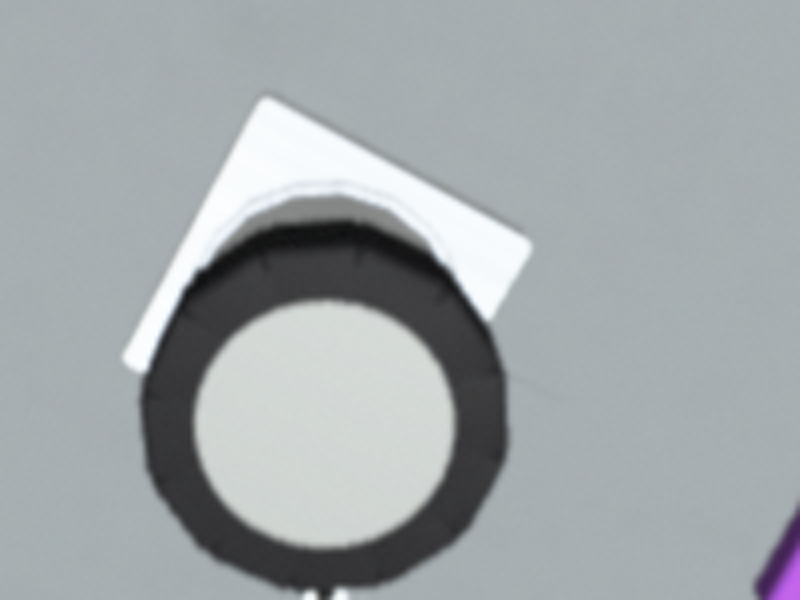

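The crop shows the lid's twelve-sided ring with a white disc centred at (325,423), and foot corners at (266,95), (532,243) and (125,360).

```bash
python3 - <<'E'
from h import *
cal=get_calibration('wrist')
g=lambda u,v,z:at('wrist',[237+u/4-.4,146+v/4-.4],z,cal)
c=g(325,423,.086);print('c',c)
A,B,D=g(264,93,.016),g(533,243,.016),g(124,360,.016)
for d in (B-A,D-A): print(np.hypot(*d[:2]),np.degrees(np.arctan2(d[1],d[0])))
print('foot centre',(B+D)/2)
print(tool([c[0],c[1],.054]))
E
```

```text
c [ 0.44205072 -0.20252663  0.086     ]
0.0571953720939348 -95.24089495759232
0.057597576902994 175.60544089811393
foot centre [ 0.44218344 -0.20255334  0.016     ]
[-0.12 -0.05  7.7 ]
```

>>> move_arm(plan=[[[-0.1,0,2.0,-6.5,1],[0,0,2.0,0,1],[0,0,2.0,0,1],[0,0,1.6,0,1],[0,0,0,0,1],[0,0,0,0,-1],[0,0,0,0,-1],[0,0,0,0,-1],[0,0,0,0,-1],[0,0,0,0,-1]]], newtons=80)

```text
time: 4.4
ee_pos: [0.4425, -0.203, 0.0551]
eef_rot: [0.965, 0.263, 0.0, 0.0]
wrist_force: [-0.0, -0.6, 1.1]
width: -0.0
grasp_force: 0.0
```

```bash
python3 - <<'E'
from h import *
s=read_state();print(s['width'],s['grasp_force'],s['wrist_force'],s['ft_torque'],np.round(s['qpos'],2))
cal=get_calibration('top');
r=cut_out('nest','top');print([(q['conf'],q['box']) for q in r])
E
```

```text
-1.897290201477698e-05 0.0 [-0.04210093 -0.61666619  1.05932226] [-0.00137061  0.02212779 -0.03454578] [-0.58 -0.15  2.05 -0.    1.24  0.46]
[(0.58, [193.8, 256.4, 59.5, 54.9])]
```

The fingers shut on nothing, so I'll look before doing anything else.

```bash
python3 - <<'E'
from h import *
a=capture('wrist');b=capture('scene')
save('w3',np.hstack([cv2.resize(a,(480,360)),cv2.resize(b[140:320,330:490],(320,360))]))
s=read_state();print(s['width'],s['time'])
E
```

```text
-0.0002636937358187445 4.55
```

View pics/w3.png

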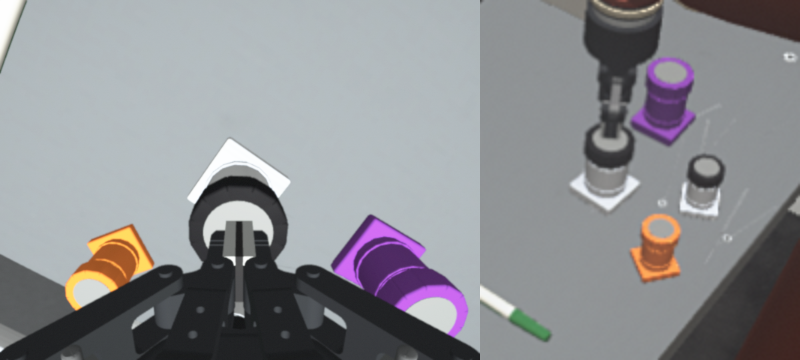

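The fingers have closed above the lid's top instead of around it. I'll check the reported TCP height against the picture.

```bash
python3 - <<'E'
from h import *
s=read_state();cal=get_calibration('wrist');V=np.array(cal['view'])
print(s['ee_pos'],-V[:3,:3].T@V[:3,3], np.degrees(np.arccos(V[2,2])))
R=Ro.from_quat(s['eef_rot']).as_matrix()
for d in (0,-.019,-.03,-.04): print(d,proj('wrist',np.array(s['ee_pos'])+R[:,2]*d,cal))
A,B=[at('wrist',[u/.75,v/.75],.016,cal) for u,v in((231,137),(291,182))];print(A,B,np.linalg.norm(A-B))
r=cut_out('lid_grip','wrist');print([(q['conf'],np.round(q['box'])) for q in r])
print(proj('wrist',[.442,-.2025,.086],cal))
for t in ('scene',):
  c=get_calibration(t);print(proj(t,s['ee_pos'],c),proj(t,[.442,-.2025,.086],c),proj(t,[.442,-.2025,0],c))
print({k:(v if not callable(v) else 'f') for k,v in vars(manip).items()} if hasattr(manip,'__dict__') else dir(manip))
E
```

```text
[ 0.44238687 -0.20290701  0.05499013] [ 0.50801102 -0.16455935  0.23514695] 17.167410901980514
0 [318.45673591 279.30588751]
-0.019 [318.42381506 296.24746948]
-0.03 [318.4014951  307.72773953]
-0.04 [318.37863645 319.48008416]
[ 0.4743575  -0.17749627  0.016     ] [ 0.46772634 -0.23401111  0.016     ] 0.0569025389215356
[(0.84, array([319., 431.,  19.,  19.])), (0.76, array([318., 291., 133., 114.])), (0.7, array([129., 379.,  82.,  66.])), (0.62, array([562., 403., 118.,  95.]))]
[317.0599293  309.13338698]
[393.44245146 218.89799177] [394.6635069  209.10916858] [391.48598287 235.90212267]
{}
```

```bash
python3 - <<'E'
from h import *
a=capture('wrist'); save('w4',cv2.resize(a[220:420,200:440],None,fx=3,fy=3,interpolation=cv2.INTER_CUBIC))
s=read_state();cal=get_calibration('wrist');R=Ro.from_quat(s['eef_rot']).as_matrix()
for z in (.055,.065,.075,.086,.095):
  p=np.array([s['ee_pos'][0],s['ee_pos'][1],z]);print(z,[np.round(proj('wrist',p+R[:,0]*dx,cal)-[200,220])*3 for dx in (.011,0,-.011)])
E
```

```text
0.055 [array([354., 114.]), array([354., 177.]), array([354., 240.])]
0.065 [array([354., 135.]), array([354., 204.]), array([354., 267.])]
0.075 [array([354., 162.]), array([354., 231.]), array([354., 300.])]
0.086 [array([354., 192.]), array([354., 267.]), array([354., 339.])]
0.095 [array([354., 222.]), array([354., 300.]), array([354., 372.])]
```

View pics/w4.png

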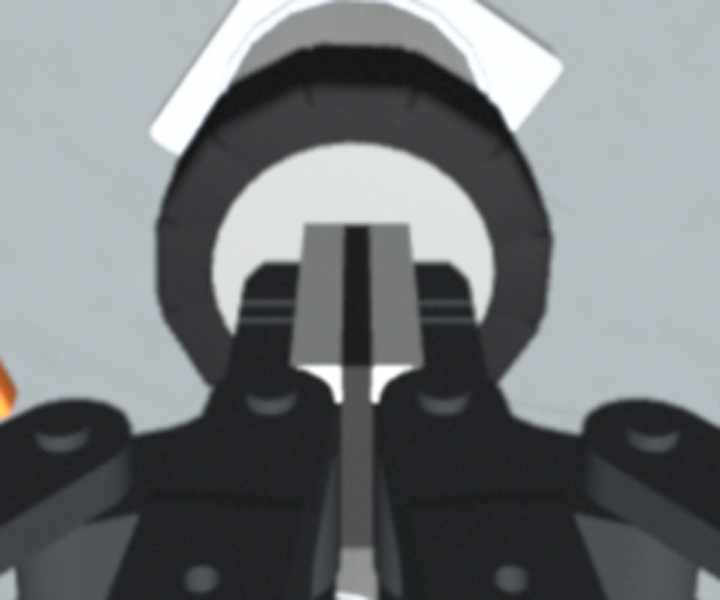

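The wrist crop shows the shut pads at crop rows 223–365. They sit on top of the white disc, so the tips are at about z = 0.09, and the real tips stand roughly 37 mm higher than the reported TCP. I'll open, go lower (clear under either reading) and grip again.

>>> move_arm(plan=[[[0,0,0,0,1],[0,0,0,0,1],[0,0,0,0,1],[0,0,0,0,1],[0,0,0,0,1],[0,0,1.0,0,1],[0,0,1.0,0,1],[0,0,0.7,0,1],[0,0,0,0,1],[0,0,0,0,1]]])

```text
time: 5.9
ee_pos: [0.4425, -0.203, 0.0281]
eef_rot: [0.965, 0.262, 0.0, 0.0]
wrist_force: [0.1, -0.0, 0.2]
width: 0.0855
grasp_force: 0.0
```

```bash
python3 - <<'E'
from h import *
a=capture('wrist');b=capture('scene')
save('w5',np.hstack([cv2.resize(a[120:480,80:560],(480,360)),cv2.resize(b[140:320,330:490],(320,360))]))
s=read_state();print(s['width'],s['wrist_force'],s['time'],s['ee_pos'])
E
```

```text
0.08527338886491301 [ 0.18789917 -0.16881792 -0.90172205] 6.0 [ 0.44272592 -0.20313779  0.02840839]
```

View pics/w5.png

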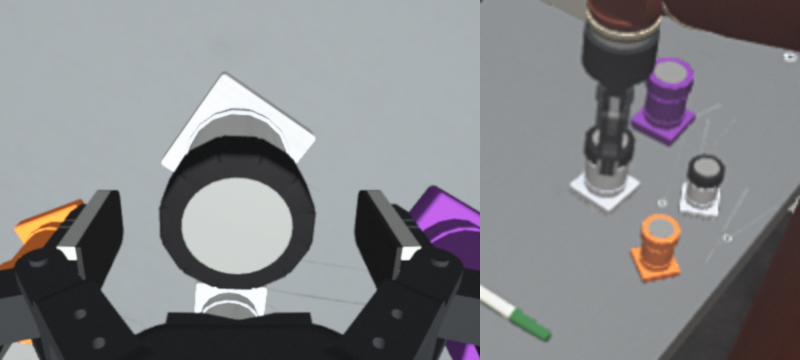

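The pads now straddle the lid, with the body well clear above. I'll go slightly lower and close.

>>> move_arm(plan=[[[0,0,0.4,0,1],[0,0,0.4,0,1],[0,0,0,0,-1],[0,0,0,0,-1],[0,0,0,0,-1],[0,0,0,0,-1],[0,0,0,0,-1],[0,0,0,0,-1],[0,0,0,0,-1],[0,0,0,0,-1]]], newtons=80)

```text
time: 7.25
ee_pos: [0.4423, -0.2028, 0.0204]
eef_rot: [0.965, 0.262, -0.0, -0.0]
wrist_force: [-3.4, 3.2, 5.6]
width: 0.0524
grasp_force: 83.6
```

```bash
python3 - <<'E'
from h import *
s=read_state();print(s['width'],s['grasp_force'],s['wrist_force'],s['ft_torque'],np.round(s['qpos'],2))
a=capture('top');t=a[215:295,150:235]
b=capture('scene')[310:400,210:300]
save('nest',np.hstack([cv2.resize(t,(400,400),interpolation=cv2.INTER_CUBIC),cv2.resize(b,(400,400),interpolation=cv2.INTER_CUBIC)]))
print([(q['conf'],q['box'],at('top',q['box'][:2],.024)) for q in cut_out('nest','top')])
E
```

```text
0.05237320468636544 83.5628315876238 [-3.39083739  3.16927569  5.59514853] [ 0.49952643  0.51660969 -0.00641039] [-0.58 -0.1   2.07  0.    1.17  0.46]
[(0.85, [191.3, 254.9, 54.8, 53.5], array([0.45899576, 0.22327434, 0.024     ]))]
```

>>> move_arm(plan=[[[0,0,-1.0,0,-1],[0,0,-2.0,0,-1],[0,0,-3.0,0,-1],[0,0,-3.0,0,-1],[0,0,-1.0,0,-1],[0.8,-2.0,0,0,-1],[1.4,-3.5,0,0,-1],[1.4,-3.5,0,0,-1],[1.4,-3.5,0,0,-1],[1.4,-3.5,0,0,-1]]], newtons=100)

```text
time: 8.65
ee_pos: [0.4144, -0.0303, 0.1176]
eef_rot: [0.965, 0.263, -0.001, -0.001]
wrist_force: [1.2, -0.1, -6.1]
width: 0.0519
grasp_force: 107.8
```

>>> move_arm(plan=[[[1.4,-3.5,0,0,-1],[1.4,-3.5,0,0,-1],[1.4,-3.5,0,0,-1],[1.4,-3.5,0,0,-1],[1.1,-3.2,0,0,-1],[0.7,-2.0,0,0,-1],[0,0,0,0,-1],[0,0,0,0,-1],[0,0,0,0,-1],[0,0,0,0,-1]]])

```text
time: 9.9
ee_pos: [0.3832, 0.1699, 0.1199]
eef_rot: [0.965, 0.262, -0.0, 0.0]
wrist_force: [-0.8, 0.3, -6.0]
width: 0.0522
grasp_force: 108.1
```

```bash
python3 - <<'E'
from h import *
s=read_state();cal=get_calibration('wrist');a=capture('wrist')
import json;json.dump({k:np.array(v).tolist() for k,v in cal.items()},open('cal6.json','w'))
print(s['time'],s['ee_pos'],s['width'],s['wrist_force'],s['ft_torque'],np.round(s['qpos'],2))
np.save('w6.npy',a);save('w6',a)
print([(q['conf'],q['box'],at('wrist',q['box'][:2],.024,cal)) for q in cut_out('nest','wrist')])
E
```

```text
9.9 [0.3831698  0.16987589 0.11991612] 0.052233502407563505 [-0.7785203   0.25963867 -5.96671451] [-0.24252923 -0.16395321  0.00987749] [ 0.24 -0.42  2.15 -0.    1.41  1.28]
[(0.74, [310.3, 89.9, 191.2, 179.8], array([0.45966378, 0.2208494 , 0.024     ]))]
```

View pics/w6.png

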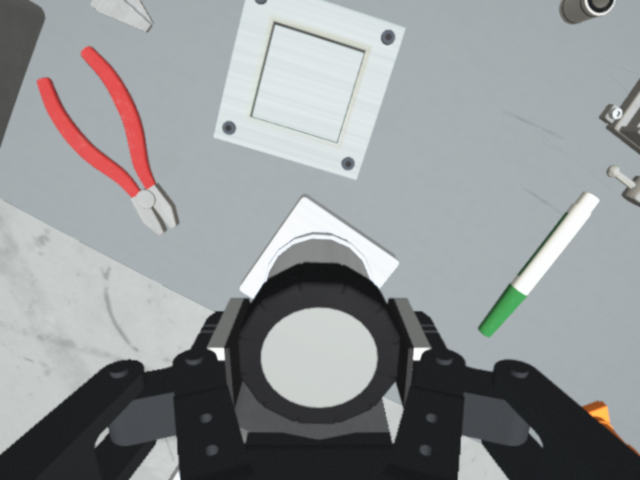

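The nest shows with cap screws at (261,0), (388,37), (229,127) and (348,163). The held foot's corners are at (304,196), (399,262) and (240,292).

```bash
python3 - <<'E'
from h import *
import json;cal=json.load(open('cal6.json'));a=np.load('w6.npy');g=cv2.cvtColor(a,cv2.COLOR_RGB2GRAY)
ang=lambda d:np.degrees(np.arctan2(d[1],d[0]))
def sub(pts,w): return cv2.cornerSubPix(g,np.float32(pts).reshape(-1,1,2),(w,w),(-1,-1),(3,50,.01)).reshape(-1,2)
S=[]
for u,v in((388,37),(229,127),(348,163)):
  m=g[v-9:v+10,u-9:u+10]<110; yy,xx=np.nonzero(m); S.append([u-9+xx.mean(),v-9+yy.mean()])
S=np.array(S);P=[at('wrist',q,.028,cal) for q in S];print(S,'screw centre',(P[0]+P[1])/2,ang(P[0]-P[2]),ang(P[1]-P[2]),np.linalg.norm(P[0]-P[2]))
O=sub([(405,30),(357,179),(214,137)],5);Q=[at('wrist',q,.024,cal) for q in O];print(O,'block',(Q[0]+Q[2])/2,ang(Q[0]-Q[1]),ang(Q[2]-Q[1]),np.linalg.norm(Q[0]-Q[1]),np.linalg.norm(Q[2]-Q[1]))
F=sub([(304,196),(399,262),(240,292)],5);
for z in (.1155,):
  T=[at('wrist',q,z,cal) for q in F];print(F,'foot',(T[1]+T[2])/2,ang(T[1]-T[0]),ang(T[2]-T[0]),np.linalg.norm(T[1]-T[0]),np.linalg.norm(T[2]-T[0]))
s=read_state();print(s['ee_pos'],Ro.from_quat(s['eef_rot']).as_matrix()[:2,0])
E
```

```text
[[387.17699115  37.10619469]
 [228.91764706 127.38823529]
 [347.71428571 162.77142857]] screw centre [0.46179975 0.2252165  0.028     ] 13.808352617592819 103.81414042667984 0.08133374680106198
[[405.00815   27.615282]
 [356.0023   179.43451 ]
 [212.72266  136.67145 ]] block [0.4618409  0.22551245 0.024     ] 13.777674894007724 103.65795417627432 0.10035274053719206 0.10073772691161315
[[303.1749  196.03557]
 [399.09485 261.81104]
 [240.      292.     ]] foot [0.38256391 0.16948071 0.1155    ] -94.63169938253112 176.83231137507553 0.056680898672774836 0.05830291848621204
[0.38321716 0.17004747 0.12004159] [0.86263791 0.50582194]
```

>>> move_arm(plan=[[[2.4,-0.2,0,0,-1],[2.4,-0.2,0,0,-1],[2.4,-0.2,0,0,-1],[2.4,-0.2,0,0,-1],[0,0,0,-10,-1],[0,0,0,-10,-1],[0,0,0,-10,-1],[0,0,0,-10,-1],[0,0,0,-10,-1],[0,0,0,-10,-1]]])

```text
time: 11.25
ee_pos: [0.4619, 0.2258, 0.1199]
eef_rot: [0.703, 0.712, -0.0, -0.0]
wrist_force: [5.4, 0.5, -6.7]
width: 0.0522
grasp_force: 108.1
```

>>> move_arm(plan=[[[0,0,0,-10,-1],[0,0,0,-10,-1],[0,0,0,-10,-1],[0,0,0,-10,-1],[0,0,0,-10,-1],[0,0,0,-10,-1],[0,0,0,-10,-1],[0,0,0,-10,-1],[0,0,0,-10,-1],[0,0,0,-10,-1]]])

```text
time: 12.5
ee_pos: [0.4619, 0.2257, 0.1199]
eef_rot: [-0.094, 0.996, -0.0, -0.0]
wrist_force: [0.9, -3.7, -5.6]
width: 0.0522
grasp_force: 108.2
```

>>> move_arm(plan=[[[0,0,0,-10,-1],[0,0,0,-10,-1],[0,0,0,-10,-1],[0,0,0,-8.4,-1],[0,0,0,0,-1],[0,0,0,0,-1],[0,0,0,0,-1],[0,0,0,0,-1],[0,0,0,0,-1],[0,0,0,0,-1]]])

```text
time: 13.75
ee_pos: [0.4618, 0.226, 0.12]
eef_rot: [-0.413, 0.911, -0.0, -0.0]
wrist_force: [-0.2, 1.5, -6.0]
width: 0.0522
grasp_force: 108.2
```

```bash
python3 - <<'E'
from h import *
s=read_state();cal=get_calibration('wrist');a=capture('wrist');save('w7',a)
R=Ro.from_quat(s['eef_rot']).as_matrix()
print(s['time'],s['ee_pos'],np.degrees(np.arctan2(R[1,0],R[0,0])),s['width'],s['ft_torque'],np.round(s['qpos'],2),tool([.462,.2256,.035]))
E
```

```text
13.75 [0.46177276 0.22598608 0.11999143] -131.16662550654323 0.05216788250523914 [-0.18912878 -0.25294317 -0.03856068] [ 0.31 -0.16  1.94 -0.    1.36 -2.11] [ 0.01 -0.04  8.5 ]
```

View pics/w7.png

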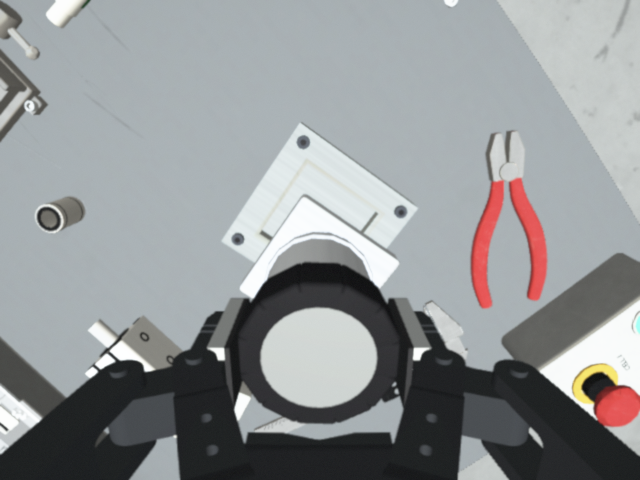

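The foot, with corners at (304,196), (398,262) and (240,292), is parallel to the block. The screws are at (303,142), (401,212) and (237,239).

```bash
python3 - <<'E'
from h import *
cal=get_calibration('wrist');a=cv2.imread('pics/w7.png');g=cv2.cvtColor(a,cv2.COLOR_BGR2GRAY)
ang=lambda d:np.degrees(np.arctan2(d[1],d[0]))
S=[]
for u,v in((303,142),(401,212),(237,239)):
  yy,xx=np.nonzero(g[v-9:v+10,u-9:u+10]<110); S.append([u-9+xx.mean(),v-9+yy.mean()])
P=[at('wrist',q,.028,cal) for q in S];print('screw centre',(P[1]+P[2])/2,ang(P[1]-P[0]),ang(P[2]-P[0]),np.linalg.norm(P[1]-P[0]))
F=cv2.cornerSubPix(g,np.float32([(304,196),(399,262),(240,292)]).reshape(-1,1,2),(5,5),(-1,-1),(3,50,.01)).reshape(-1,2)
T=[at('wrist',q,.1155,cal) for q in F];print(F,'foot',(T[1]+T[2])/2,ang(T[1]-T[0]),ang(T[2]-T[0]))
E
```

```text
screw centre [0.46166429 0.22510767 0.028     ] 103.790482240494 13.783617628282352 0.08169348520149214
[[302.49884 195.02457]
 [398.99707 261.5589 ]
 [240.      292.     ]] foot [0.46322294 0.22729448 0.1155    ] 103.67699019412733 15.809510479312586
```

>>> move_arm(plan=[[[0.1,0,1.5,0,-1],[0,0,2.0,0,-1],[0,0,2.0,0,-1],[0,0,1.5,0,-1],[0,0,0.5,0,-1],[0,0,0.3,0,-1],[0,0,0.3,0,-1],[0,0,0,0,-1],[0,0,0,0,-1],[0,0,0,0,-1]]])

```text
time: 15.05
ee_pos: [0.4613, 0.2253, 0.0393]
eef_rot: [-0.413, 0.911, -0.0, 0.0]
wrist_force: [2.8, -0.6, -5.6]
width: 0.0525
grasp_force: 108.1
```

>>> move_arm(plan=[[[0,0,0.2,0,-1],[0,0,0.2,0,-1],[0,0,0.2,0,-1],[0,0,0.2,0,-1],[0,0,0.1,0,-1],[0,0,0,0,-1],[0,0,0,0,-1],[0,0,0,0,-1],[0,0,0,0,-1],[0,0,0,0,-1]]])

```text
time: 16.3
ee_pos: [0.4614, 0.2254, 0.0305]
eef_rot: [-0.413, 0.911, 0.0, 0.0]
wrist_force: [-2.7, -0.8, 3.1]
width: 0.0521
grasp_force: 109.3
```

```bash
python3 -c "
from h import *
s=read_state();print(s['ft_torque'],s['wrist_force'],s['ee_pos'],s['width'])"
```

```text
[0.04157699 0.6622067  0.00344819] [-2.66404067 -0.82242322  3.05524547] [0.46141717 0.22541401 0.03054802] 0.05209133648625088
```

>>> move_arm(plan=[[[0,0,0.1,0,-1],[0,0,0,0,-1],[0,0,0,0,-1],[0,0,0,0,1],[0,0,0,0,1],[0,0,0,0,1],[0,0,0,0,1],[0,0,0,0,1],[0,0,0,0,1],[0,0,0,0,1]]])

```text
time: 17.55
ee_pos: [0.4611, 0.2253, 0.029]
eef_rot: [-0.413, 0.911, -0.0, 0.0]
wrist_force: [0.3, 0.5, -0.2]
width: 0.0853
grasp_force: 0.0
```

```bash
python3 - <<'E'
from h import *
s=read_state();print(s['ft_torque'],s['wrist_force'],s['ee_pos'],s['width'])
cal=get_calibration('wrist');a=capture('wrist');g=cv2.cvtColor(a,cv2.COLOR_RGB2GRAY)
save('w8',a[100:480,60:580])
c=min(cut_out('lid_grip','wrist'),key=lambda r:abs(r['box'][0]-320)+abs(r['box'][1]-300));print(c['conf'],c['box'],at('wrist',c['box'][:2],.09,cal))
E
```

```text
[ 0.0281208   0.04866392 -0.02874528] [ 0.33580048  0.53098937 -0.16135396] [0.46112485 0.22525056 0.02899714] 0.08530086684714294
0.62 [318.2, 346.4, 164.5, 165.1] [0.46137843 0.22497857 0.09      ]
```

View pics/w8.png

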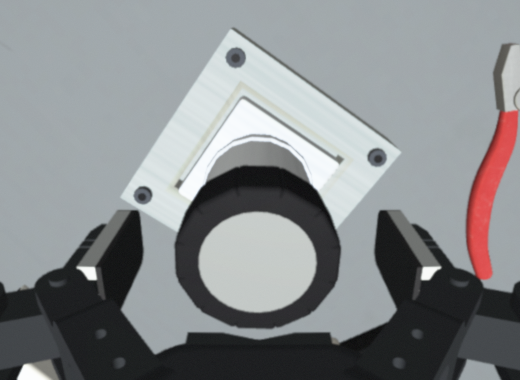

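The picture shows the foot sunk evenly inside the pocket with the reservoir upright. I'll regrip and start screwing.

>>> move_arm(plan=[[[0,0,-0.1,0,-1],[0,0,0,0,-1],[0,0,0,0,-1],[0,0,0,0,-1],[0,0,0,0,-1],[0,0,0,0,-1],[0,0,0,8,-1],[0,0,0,8,-1],[0,0,0,0,-1],[0,0,0,0,-1]]])

```text
time: 18.9
ee_pos: [0.4614, 0.2255, 0.0308]
eef_rot: [-0.283, 0.959, 0.0, 0.0]
wrist_force: [-2.3, 0.0, 5.1]
width: 0.0524
grasp_force: 104.6
```

```bash
cat > t.py <<'E'
from h import *
s=read_state();R=Ro.from_quat(s['eef_rot']).as_matrix()
print(np.round(s['ft_torque'],3),np.round(s['wrist_force'],1),np.round(s['ee_pos'],4),round(s['width'],4),'q6',round(s['qpos'][5],3),'yaw',np.round(np.degrees(np.arctan2(R[1,0],R[0,0])),1))
E
python3 t.py
```

```text
[0.062 0.431 0.129] [-2.3  0.   5.1] [0.4614 0.2255 0.0308] 0.0524 q6 -1.835 yaw -147.1
```

>>> move_arm(plan=[[[0,0,0,8,-1],[0,0,0,8,-1],[0,0,0,8,-1],[0,0,0,0,-1],[0,0,0,0,-1],[0,0,0,0,-1],[0,0,0,0,-1],[0,0,0,0,-1],[0,0,0,0,-1],[0,0,0,0,-1]]])

```text
time: 20.15
ee_pos: [0.4613, 0.2259, 0.0308]
eef_rot: [-0.077, 0.997, 0.001, 0.0]
wrist_force: [-1.9, 0.9, 6.0]
width: 0.0524
grasp_force: 104.7
```

```bash
python3 t.py
```

```text
[0.257 0.363 0.081] [-1.9  0.9  6. ] [0.4613 0.2259 0.0308] 0.0524 q6 -1.416 yaw -171.1
```

>>> move_arm(plan=[[[0,0,0,9,-1],[0,0,0,9,-1],[0,0,0,9,-1],[0,0,0,0,-1],[0,0,0,0,-1],[0,0,0,0,-1],[0,0,0,0,-1],[0,0,0,0,-1],[0,0,0,0,-1],[0,0,0,0,-1]]])

```text
time: 21.4
ee_pos: [0.4615, 0.2263, 0.0308]
eef_rot: [0.156, 0.988, 0.001, 0.0]
wrist_force: [-2.3, 3.8, 4.8]
width: 0.0525
grasp_force: 104.6
```

```bash
python3 t.py
```

```text
[0.593 0.324 0.105] [-2.3  3.8  4.8] [0.4615 0.2263 0.0308] 0.0525 q6 -0.948 yaw 162.0
```

>>> move_arm(plan=[[[0,0,0,9,-1],[0,0,0,9,-1],[0,0,0,9,-1],[0,0,0,0,-1],[0,0,0,0,-1],[0,0,0,0,-1],[0,0,0,0,-1],[0,0,0,0,-1],[0,0,0,0,-1],[0,0,0,0,-1]]])

```text
time: 22.65
ee_pos: [0.4618, 0.2266, 0.0308]
eef_rot: [0.382, 0.924, 0.002, 0.0]
wrist_force: [-1.2, 6.5, 5.2]
width: 0.0522
grasp_force: 104.6
```

```bash
python3 t.py
```

```text
[1.061 0.127 0.139] [-1.2  6.5  5.2] [0.4618 0.2266 0.0308] 0.0522 q6 -0.478 yaw 135.1
```

Side load is building up, so I'll regrip to relax it.

>>> move_arm(plan=[[[0,0,0,0,0.4],[0,0,0,0,0.4],[0,0,0,0,0.4],[0,0,0,0,0.4],[0,0,0,0,-1],[0,0,0,0,-1],[0,0,0,0,-1],[0,0,0,0,-1],[0,0,0,0,-1],[0,0,0,0,-1]]])

```text
time: 23.9
ee_pos: [0.4614, 0.2253, 0.0304]
eef_rot: [0.384, 0.923, 0.0, 0.0]
wrist_force: [-0.9, -0.9, 4.2]
width: 0.0519
grasp_force: 104.5
```

```bash
python3 t.py
```

```text
[-0.231  0.259  0.074] [-0.9 -0.9  4.2] [0.4614 0.2253 0.0304] 0.0519 q6 -0.473 yaw 134.8
```

>>> move_arm(plan=[[[0,0,0,9,-1],[0,0,0,9,-1],[0,0,0,9,-1],[0,0,0,0,-1],[0,0,0,0,-1],[0,0,0,0,-1],[0,0,0,0,-1],[0,0,0,0,-1],[0,0,0,0,-1],[0,0,0,0,-1]]])

```text
time: 25.15
ee_pos: [0.4615, 0.2255, 0.0304]
eef_rot: [0.588, 0.809, 0.0, 0.0]
wrist_force: [-0.4, -0.2, 5.5]
width: 0.0521
grasp_force: 104.6
```

```bash
python3 t.py
```

```text
[0.049 0.255 0.045] [-0.4 -0.2  5.5] [0.4615 0.2255 0.0304] 0.0521 q6 -0.004 yaw 107.9
```

>>> move_arm(plan=[[[0,0,0,9,-1],[0,0,0,9,-1],[0,0,0,9,-1],[0,0,0,0,-1],[0,0,0,0,-1],[0,0,0,0,-1],[0,0,0,0,-1],[0,0,0,0,-1],[0,0,0,0,-1],[0,0,0,0,-1]]])

```text
time: 26.4
ee_pos: [0.4616, 0.2256, 0.0304]
eef_rot: [0.76, 0.65, 0.001, -0.0]
wrist_force: [1.7, 1.0, 5.1]
width: 0.0522
grasp_force: 104.6
```

```bash
python3 t.py
```

```text
[0.234 0.119 0.112] [1.7 1.  5.1] [0.4616 0.2256 0.0304] 0.0522 q6 0.466 yaw 81.0
```

>>> move_arm(plan=[[[0,0,0,9,-1],[0,0,0,9,-1],[0,0,0,9,-1],[0,0,0,0,-1],[0,0,0,0,-1],[0,0,0,0,-1],[0,0,0,0,-1],[0,0,0,0,-1],[0,0,0,0,-1],[0,0,0,0,-1]]])

```text
time: 27.65
ee_pos: [0.4612, 0.2255, 0.0303]
eef_rot: [0.891, 0.455, 0.0, -0.0]
wrist_force: [-1.1, -0.0, 6.4]
width: 0.0524
grasp_force: 104.7
```

```bash
python3 t.py
```

```text
[0.301 0.356 0.452] [-1.1 -0.   6.4] [0.4612 0.2255 0.0303] 0.0524 q6 0.936 yaw 54.1
```

Torque has jumped to 0.45 N m, so the lid is on the gasket. I'll average a few readings.

```bash
python3 - <<'E'
from h import *
t=[]
for _ in range(8): capture('top'); t.append(read_state()['ft_torque'][2])
print(np.round(t,3),np.mean(t))
E
```

```text
[0.426 0.467 0.488 0.465 0.433 0.432 0.45  0.499] 0.4573609509453352
```

0.457 N m is clearly within the snug range. I'll release and retreat.

>>> move_arm(plan=[[[0,0,0,0,1],[0,0,0,0,1],[0,0,0,0,1],[0,0,0,0,1],[0,0,0,0,1],[0,0,-2.0,0,1],[0,0,-4.0,0,1],[0,0,-4.0,0,1],[0,0,-4.0,0,1],[0,0,0,0,1]]])

```text
time: 29.3
ee_pos: [0.4637, 0.2261, 0.1747]
eef_rot: [0.892, 0.453, 0.004, 0.001]
wrist_force: [0.7, 0.3, 0.4]
width: 0.0856
grasp_force: 0.0
```

```bash
python3 - <<'E'
from h import *
s=read_state();cal=get_calibration('wrist');capture('wrist')
print(s['time'],s['ee_pos'],s['wrist_force'],s['width'])
r=cut_out('lid_grip','wrist')[0];print(r['conf'],r['box'],at('wrist',r['box'][:2],.09,cal),proj('wrist',[.4615,.2252,.09],cal))
r=cut_out('reservoir','wrist')[0];print(r['conf'],r['box'])
E
```

```text
29.3 [0.46369501 0.226069   0.17466577] [0.6632919  0.33610233 0.37359581] 0.08556419187386657
0.57 [315.6, 233.6, 80.7, 82.9] [0.46180264 0.22575057 0.09      ] [315.71996505 234.47568271]
0.78 [317.4, 221.7, 95.5, 113.6]
```

The reservoir stands in the nest, and its lid is centred where expected.

```bash
python3 -c "
from bench import workorder
print(workorder.sign_off())"
```

```text
the job is handed in; nothing more can be done
None
```

The reservoir is seated upright in the nest pocket, its lid is snug at about 0.46 N m (range 0.40 to 0.62), and the job was handed in at about 29 s with the gripper clear; sign-off returned no verdict.

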